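Lid the seed jars and hold the sprung carousel with the square jar at the front

ROBOT

A 7-joint arm with a two-finger parallel gripper is mounted at the origin on the work surface. World frame = base frame: x ahead of the robot, y to its left, z up, the work surface at z = 0. Lengths are in m, angles in rad, forces in N, time in s.
With the tool pointing down it reaches from about 0.35 to 0.9 m from the base axis. Payload 8.1 kg.
Tool frame: the origin (TCP) lies at the very end of the fingers, on their centre line; the grasp point (between the pads) lies arm.grasp_offset behind it (arm.grasp_offset is the distance from the TCP to the grasp point, in m); z points along the fingers, y is the line along which they close (so a half turn about z gives the same grasp; the last joint's range is limited). The gripper opens to 85 mm and grips with 20 to 120 N. Pads are 22 mm wide; open, the fingers measure 114 mm over their backs; the gripper's body (76 mm by 85 mm) begins 54 mm behind the grasp point. The pads swing forward as they close: fully open they stand 13 mm farther back than shut.
Start: joints at [-1.238, 0.434, 0.025, 1.573, -0.012, 1.134, -0.075], TCP at [0.264, 0.567, 0.231] pointing down, gripper open.
Joint ranges: [-2.62, 2.62], [-0.44, 2.09], [-1.27, 1.32], [0.08, 2.57], [-1.32, 4.46], [0.12, 2], [-2.74, 2.74]. Speed limits (rad/s): [2.22, 2.22, 3.01, 3.01, 3.14, 3.14, 3.14].

INTERFACE

Orientations are given as a unit quaternion [x, y, z, w].
In Python, from rig import arm gives the robot as it stands.
- The arm moves only by the tool step_arm, never from a script. Its argument "steps" is text: rows parted by semicolons, each of 7 numbers parted by spaces: the opening in per cent of the stroke, from 0 (shut) to 100 (fully open), then the shift along the tool's x, y, z in cm, then the turn, a rotation vector about the tool's x, y, z in rad. In form: fingers x y z rx ry rz; .... A call has 1 to 10 rows; each row shifts and turns the commanded pose from where the row before left it, along the tool's axes as they then stand; what a row does not reach is not made up. A row lasts 1/8 s, in which the tool goes at most 62.5 mm and 10.7 degrees, less where a joint would pass 70% of its speed; a pose out of reach is approached as far as the arm can. A call is refused whole if a number of a shift passes 6.25 or a number of a turn 0.188, either way. A call with a gripper value outside its range is refused whole. The fingers move at their own pace and stop on an object; "squeeze" is the grip in N (left out, the last holds). Time passes only in rows, so rows that do not move let the fingers close. It gives the time, the measured TCP pose, the force, the opening and the grip force at its end, in the units of the state.
- arm.sense(): the state, without advancing time (a new reading comes with each control period).
- arm.grab_frame(name): name is "scene" or "top" or "wrist"; returns the picture (480x640x3 uint8, blue, green, red); there is no depth.
- arm.camera_params(name): a dict with "fx", "fy", "cx", "cy" (pixels), "k1" (the pictures are not rectified: a ray, as slopes to the right and down, at radius r is drawn at 1 + k1 r^2 times it, then the intrinsics apply), "T" (4x4, takes a point from camera to world coordinates); the wrist camera has in their place "tool_from_camera" (4x4, takes a point from camera to tool coordinates, whose origin is the TCP and whose axes are the flange's). Camera axes: x right, y down, z forward; pixel columns grow to the right and rows downward; lengths in m; the calibration is good to about 2 mm. A picture is of the moment at which its call begins: read the wrist's pose just before it. camera_params takes no time and is no camera call.
- arm.job_done(): hands the job in; it is judged then, once.
The state is a dict: "time_s": time; "joints": joint angles; "joint_velocities": joint speeds; "effort": joint torques, N m; "tcp_pos": TCP position; "tcp_rot": TCP orientation; "ft_force": force on the tool from outside, world axes, zero at the start; "torque": the same for the moment, N m; "grip_width": finger opening in m; "finger_force": force on a finger pad.
Only numpy, scipy, OpenCV 4.12 (cv2) and the standard library are available. Lean on these libraries where they do the work, as an engineer would, in place of code of your own. Each camera call takes 0.05 s, during which the arm holds its last target. There are 200 camera calls.

TASK

Close the round jar and the square jar on the seed carousel, each with the loose wooden lid that matches it, pressed fully home, before you turn anything. Then turn the carousel by its upright steel handle until the square jar stands at the front, in line with the pointer fin on the foot, and hold it still there: the carousel springs back when let go, so finish with the handle still in the gripper and both lids still on. Leave the other things on the shelf where they are.

Things in the scene. Friction and masses are not known exactly. Their poses are not given: they have to be found in the camera images.
- lid_round_knob (a point): loose round wooden lid, lying right way up on the shelf: 66 mm disc 5 mm thick; under it a round plug 52 mm across and 8 mm deep with a bevelled foot; on it an upright cylindrical knob 18 mm across and 34 mm high; 47 mm high in all, 40 to 85 g. This point is the middle of the knob, 30 mm above the plug's underside (22 mm above the plate's underside); z up
- lid_square_knob (a point): loose square wooden lid, lying right way up on the shelf: 60 mm square plate 5 mm thick; under it a square plug 46 mm wide and 8 mm deep (its lowest 3 mm only 41 mm wide); on it an upright block knob 30 mm along x, 18 mm along y, 34 mm high; 47 mm high in all, 40 to 85 g. This point is the middle of the knob, 30 mm above the plug's underside (22 mm above the plate's underside); x and y run along the plate's sides, z up
- lid_round: the round lid again; origin at the centre of the plug's underside
- lid_square: the square lid again; origin at the centre of the plug's underside
- round_mouth (a point): open round white ceramic jar fixed on the carousel: 63 mm across outside, mouth 57 mm, 55 mm high. This point is the centre of its mouth at rim height (about 89 mm above the shelf); z up. With the lid seated, the lid's knob point lies 22 mm above this point
- square_mouth (a point): open square white ceramic jar fixed on the carousel: 57 mm wide outside, mouth 51 mm square, 55 mm high. This point is the centre of its mouth at rim height (about 89 mm above the shelf); x and y run along the jar's sides, -x points outward from the carousel's hub to the rim mark, z up. With the lid seated, the lid's knob point lies 22 mm above this point
- hub (a point): middle of the carousel, on its vertical turning axis (a short steel spindle, top 64 mm above the shelf). The carousel is a wooden disc of 240 mm, its top 34 mm above the shelf, carrying the two open jars, each 75 mm from the axis, a third tall round jar already closed (top 122 mm above the shelf), also 75 mm from the axis, and the handle; seen from above the order anticlockwise is square jar, handle, tall jar, round jar, a quarter turn apart
- mark (a point): point on the disc's rim straight outward of the square jar, 120 mm from the axis, beside a small steel rib; turns with the carousel
- pointer (a point): point at the rim, 120 mm from the axis, directly inward of the upright pointer fin that stands on the carousel's fixed foot (fin 6 mm thick, 22 mm long, up to 49 mm above the shelf, on the robot's side). It marks the front and does not turn
- handle: the carousel's handle: a plain upright steel post 20 mm across and 95 mm high standing on the disc 90 mm from the axis; origin at its foot, so its top is 95 mm above the origin (about 129 mm above the shelf); turns with the carousel
- carousel (a joint): angle of the carousel in rad, anticlockwise from above positive, 0 where it rests at the start; stops at 1.9 either way. A spring of about 0.35 N m per rad always pulls it back to 0, so it must be held wherever it is turned; bringing the mark to the pointer takes a clockwise turn of 0.7 to 1.3 rad, held with 3 to 5 N at the handle
- bath_dish: blue ceramic bird bath dish, 140 mm across, 35 mm high; a loose bystander, origin at the centre of its underside; leave it alone
- scoop: small green plastic seed scoop, about 150 mm long, 32 mm high; a loose bystander, origin at the centre of its underside; leave it alone
- hook: steel hanging hook lying flat, about 115 mm long, 26 mm wide, 6 mm high; a loose bystander, origin at the centre of its underside; leave it alone
- perch: wooden perch dowel, 210 mm long with square 18 mm ends; a loose bystander, origin at the centre of its underside; leave it alone
- flowerpot: terracotta flowerpot, 90 mm across, 85 mm high; a loose bystander, origin at the centre of its underside; leave it alone
Mind the look-alikes: they are no part of the job. What is shaped like the lid_round but purple is not meant.

How it is judged:
By the outcome, as a careful person would: the job done as asked, in the order asked, and still so for the second after the job is handed in, while the arm keeps its last pose, push and grip.
It also fails if it takes over 67 s, if anything falls off the work surface, if the arm or the gripper's body presses on something with over 40 N, if the wrist force passes 120 N, or if a joint passes its speed limit or range.

## Working session

There is one attempt and no reset: what is moved stays moved. The work goes in short steps, Python scripts to look and compute and a tool call to move; the robot and the scene stay as the last step left them, time stands still between calls to the robot, and variables do not carry over. Pictures are saved under pics/ and viewed, at most 10 in all, crops included, and the job is handed in when it is done.

Besides the shell and the picture viewer there is one more tool, called after "Request:" in YAML: its name, and indented under it one key for each argument. step_arm: Moves the arm, as the interface text tells. Its arguments: {"type":"object","properties":{"steps":{"type":"string"},"squeeze":{"type":"number"}},"required":["steps"]}

```bash
mkdir -p pics; ls; python3 - <<'E'
from rig import arm
import cv2
s=arm.sense();print(s['time_s'],s['tcp_pos'],s['tcp_rot'],s['grip_width'],arm.grasp_offset)
for n in("scene","top"):
    cv2.imwrite(f'pics/{n}1.png',arm.grab_frame(n)); p=arm.camera_params(n); print(n,p)
print(arm.camera_params("wrist"))
E
```

```text
pics
0.0 [0.26368636 0.56608666 0.23052421] [ 2.16204504e-01  9.76347780e-01 -7.84906912e-04 -9.47973444e-05] 0.08537348471943124 0.0187
scene {'fx': 579.6970778682078, 'fy': 579.6970778682078, 'cx': 313.0102594870483, 'cy': 236.71843509275, 'k1': -0.08962180445357616, 'T': array([[ 0.8550726 ,  0.30444383, -0.41971991,  1.07015812],
       [ 0.51850293, -0.49837346,  0.69482272, -0.82729411],
       [ 0.00235723, -0.81174987, -0.58400051,  0.81168174],
       [ 0.        ,  0.        ,  0.        ,  1.        ]])}
top {'fx': 604.6379773504273, 'fy': 604.6379773504273, 'cx': 315.1482582924433, 'cy': 244.54842076362127, 'k1': -0.14664766942156449, 'T': array([[-2.04127792e-02, -9.71946821e-01,  2.34313243e-01,
         2.42177579e-01],
       [-9.99784089e-01,  2.07548064e-02, -1.00636118e-03,
         4.50713940e-02],
       [-3.88499645e-03, -2.34283195e-01, -9.72160630e-01,
         1.33148753e+00],
       [ 0.00000000e+00,  0.00000000e+00,  0.00000000e+00,
         1.00000000e+00]])}
{'fx': 410.2815606903629, 'fy': 410.2815606903629, 'cx': 324.79892161541943, 'cy': 245.39859897179593, 'k1': -0.08995293652586031, 'tool_from_camera': array([[ 7.55247936e-05, -9.54122048e-01, -2.99417954e-01,
         7.65463973e-02],
       [ 9.99999391e-01,  4.01840737e-04, -1.02826285e-03,
         7.37019780e-04],
       [ 1.10140659e-03, -2.99417694e-01,  9.54121497e-01,
        -1.42095750e-01],
       [ 0.00000000e+00,  0.00000000e+00,  0.00000000e+00,
         1.00000000e+00]])}
```

View pics/top1.png

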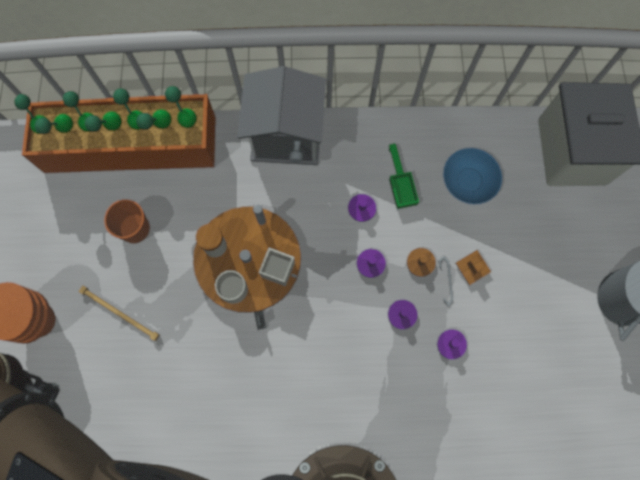

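View pics/scene1.png

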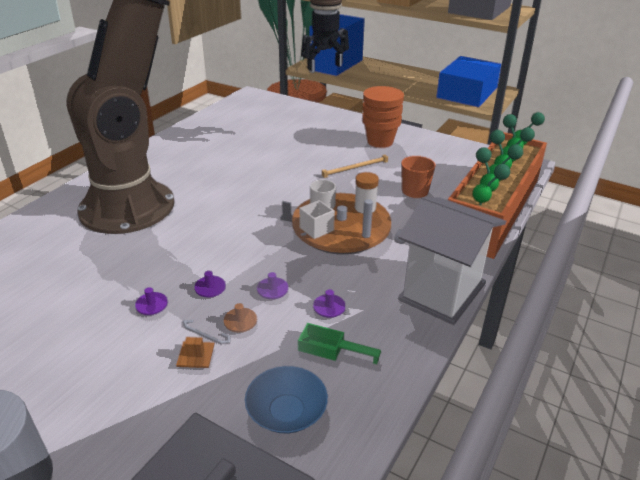

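Top view: a wooden round lid at (422,262) and a square lid at (473,268). The purple look-alikes are at (362,208), (371,264), (403,314) and (452,344). On the carousel are the hub (246,256), square jar (277,265), round jar (231,286), handle (259,213) and fin (260,320). The wooden disc at (422,262) fits lid_round because it is not purple. I'll confirm it in a crop.

```bash
cat > h.py <<'E'
import numpy as np,cv2
from scipy.spatial.transform import Rotation as R
from rig import arm
def cam(n,s=None):
    p=arm.camera_params(n)
    K=np.array([[p['fx'],0,p['cx']],[0,p['fy'],p['cy']],[0,0,1]]);D=np.array([p['k1'],0,0,0.])
    if n=='wrist':
        s=s or arm.sense();T=np.eye(4);T[:3,:3]=R.from_quat(s['tcp_rot']).as_matrix();T[:3,3]=s['tcp_pos'];T=T@p['tool_from_camera']
    else:T=p['T']
    return K,D,T
def at(c,uv,z):
    "pixels on plane z -> xy"
    K,D,T=c
    q=cv2.undistortPoints(np.array(uv,float).reshape(-1,1,2),K,D).reshape(-1,2)
    d=np.c_[q,np.ones(len(q))]@T[:3,:3].T
    return (T[:3,3]+d*((np.broadcast_to(z,len(q))-T[2,3])/d[:,2])[:,None])[:,:2]
def proj(c,P):
    K,D,T=c;Ti=np.linalg.inv(T)
    return cv2.projectPoints(np.array(P,float).reshape(-1,1,3),cv2.Rodrigues(Ti[:3,:3])[0],Ti[:3,3],K,D)[0].reshape(-1,2)
E
python3 - <<'E'
from h import *
im=cv2.imread('pics/top1.png')
a=cv2.resize(im[195:335,185:325],(560,560),interpolation=3)
a=cv2.resize(im[195:335,185:318],None,fx=3,fy=3,interpolation=cv2.INTER_CUBIC)
b=cv2.resize(im[195:335,375:508],None,fx=3,fy=3,interpolation=cv2.INTER_CUBIC)
cv2.imwrite('pics/crop1.png',np.hstack([a,b])) 
c=cam('top')
print(at(c,[[246,256]],.064),at(c,[[422,262],[473,268]],.03),at(c,[[231,286],[277,265]],.089),at(c,[[259,213]],.129))
E
```

```text
[[0.52550715 0.19303199]] [[ 0.5112072  -0.19131289]
 [ 0.49500133 -0.30463029]] [[0.45639235 0.22125379]
 [0.49921228 0.12473347]] [[0.60185121 0.15899319]]
```

View pics/crop1.png

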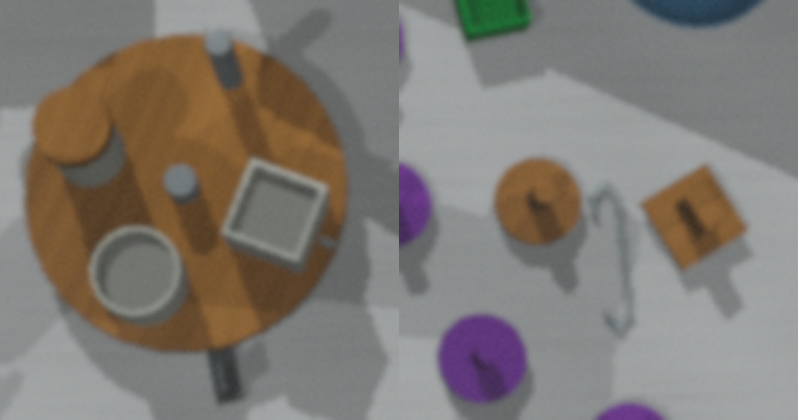

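Confirmed: the only brown round lid is at (421,262), the brown square lid is at (473.7,267), and the round ones near them are purple. In the right crop, the square plate's corners are (708,165), (746,226), (684,269) and (642,205).

```bash
cat >> h.py <<'E'
def yawof(q):
    x=R.from_quat(q).as_matrix()[:,0];return np.arctan2(x[1],x[0])
def plan(x,y,z,yaw,s=None):
    "shift in present tool axes (cm), turn about tool z; first levels"
    s=s or arm.sense();M=R.from_quat(s['tcp_rot']).as_matrix()
    d=M.T@(np.array([x,y,z])-s['tcp_pos'])*100
    cx,sx=np.cos(yaw),np.sin(yaw);W=np.array([[cx,sx,0],[sx,-cx,0],[0,0,-1]])
    rv=R.from_matrix(M.T@W).as_rotvec()
    print('shift cm',d.round(2),'turn',rv.round(3),'yaw now',round(yawof(s['tcp_rot']),3),'t',s['time_s'])
E
python3 - <<'E'
from h import *
from scipy.optimize import least_squares
c=cam('top')
L=lambda p:[185+p[0]/3,195+p[1]/3]
Rr=lambda p:[375+(p[0]-399)/3,195+p[1]/3]
rl=at(c,[Rr((537,201))],.013)[0]; sc=at(c,[Rr(p) for p in((708,165),(746,226),(684,269),(642,205))],.013)
print('round lid',rl,'sq',sc.mean(0),sc.round(4).tolist())
e=np.roll(sc,-1,0)-sc;print('sides',np.linalg.norm(e,axis=1),'ang',np.degrees(np.arctan2(e[:,1],e[:,0])))
k=at(c,[Rr((540,190)),Rr((686,203))],.047);print('knob tops',k)
pts=[((180,178),.064),((136,270),.089),((275,210),.089),((219,41),.129),((71,124),.122)]
W=np.array([at(c,[L(p)],z)[0] for p,z in pts]);print(W.round(4))
def f(v):
    a=v[2];o=[(0,0),(-np.pi/2,.075),(0,.075),(np.pi/2,.09),(np.pi,.075)]
    return np.concatenate([v[:2]+r*np.array([np.cos(a+b),np.sin(a+b)])-w for (b,r),w in zip(o,W)])
r=least_squares(f,[.525,.19,-1.9]);print(r.x,r.fun.reshape(-1,2).round(4).tolist())
fin=at(c,[L((219,352)),L((232,402))],.049);print('fin',fin,np.arctan2(*(fin-r.x[:2])[:,::-1].T))
print('mark',np.arctan2(*(at(c,[L((328,241))],.036)[0]-r.x[:2])[::-1]))
plan(rl[0],rl[1],.2,np.pi)
E
```

```text
round lid [ 0.51477263 -0.19214559] sq [ 0.50048832 -0.31099845] [[0.5394, -0.3241], [0.492, -0.3493], [0.4607, -0.2994], [0.5099, -0.2712]]
sides [0.05375135 0.05888236 0.05674999 0.06052756] ang [-151.99675688  122.13741997   29.80570339  -60.79030689]
knob tops [[ 0.51585871 -0.18872089]
 [ 0.50371026 -0.29580102]]
[[0.5292 0.1952]
 [0.4585 0.2227]
 [0.4992 0.1254]
 [0.6113 0.1611]
 [0.5559 0.2644]]
[ 0.52806685  0.19489585 -1.95601625] [[-0.0012, -0.0003], [0.0, 0.0004], [0.0007, -0.0], [0.0002, -0.0], [0.0003, -0.0]]
fin [[0.40527795 0.16857977]
 [0.36957677 0.15943072]] [-2.93046682 -2.92145045]
mark -1.950385811728283
shift cm [-54.77 -58.13   3.15] turn [-0.001 -0.    -0.436] yaw now 2.706 t 0.1
```

Request:
step_arm:
  steps: "60 -4 -4.2 0 0 0 0;60 -4 -4.2 0 0 0 0;60 -4 -4.2 0 0 0 0;60 -4 -4.2 0 0 0 0;60 -4 -4.2 0 0 0 0;60 -4 -4.2 0 0 0 0;60 -4 -4.2 0 0 0 0;60 -4 -4.2 0 0 0 0;60 -4 -4.2 0 0 0 0;60 -4 -4.2 0 0 0 0"
  squeeze: 40

```text
time_s: 1.35
tcp_pos: [0.4493, 0.0152, 0.2313]
tcp_rot: [0.216, 0.976, 0.0, 0.0]
ft_force: [0.2, 0.6, 0.3]
grip_width: 0.0512
finger_force: 0.0
```

Request:
step_arm:
  steps: "60 -4.2 -4.6 0 0 0 0;60 -4.2 -4.6 0 0 0 0;60 -4.2 -4.6 0 0 0 0;60 -4.2 -4.6 0 0 0 0;60 0 0 0 0 0 -0.18;60 0 0 0 0 0 -0.18;60 0 0 0 0 0 -0.18;60 0 0 0 0 0 -0.18;60 0 0 0 0 0 -0.18;60 0 0 0 0 0 0"

```text
time_s: 2.6
tcp_pos: [0.5235, -0.2208, 0.231]
tcp_rot: [-0.229, 0.973, 0.0, -0.0]
ft_force: [-0.4, 0.3, -0.4]
grip_width: 0.0513
finger_force: 0.0
```

```bash
python3 - <<'E'
from h import *
s=arm.sense();im=arm.grab_frame('wrist');cv2.imwrite('pics/w1.png',im)
import pickle;pickle.dump(s,open('w1.pkl','wb'))
print(s['time_s'],s['tcp_pos'],s['tcp_rot'],yawof(s['tcp_rot']),s['joints'])
c=cam('wrist',s);print(proj(c,[[.515,-.192,.013],[.5005,-.311,.013]]))
E
```

```text
2.6 [ 0.52345384 -0.2207509   0.23100789] [-2.29395116e-01  9.73333322e-01  2.77458132e-04 -2.17477126e-04] -2.6786801662819357 [ 0.08656959  0.34505775  0.29369897  1.7329252  -0.11146782  1.08057118
  2.45028201]
[[357.17984492 212.02841903]
 [242.07937378 136.86500978]]
```

View pics/w1.png

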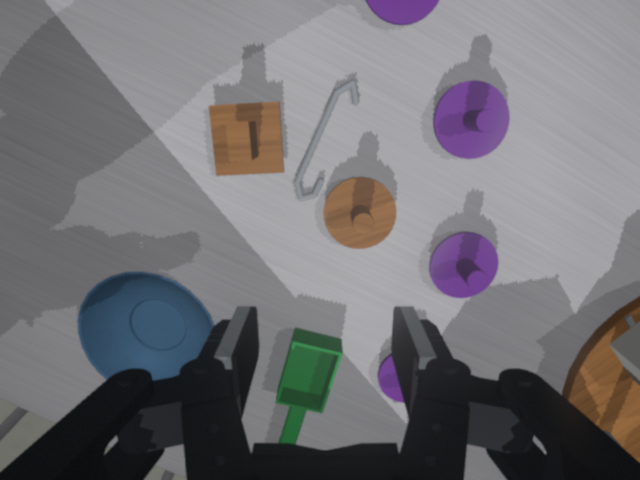

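Wrist view: the round wooden lid's plate is centred at (360,213). The square lid has plate corners (209,106), (279,101), (284,172) and (217,176), and its dark knob side runs vertically in the image. The hook lies between them.

```bash
python3 - <<'E'
from h import *
import pickle
s=pickle.load(open('w1.pkl','rb'));c=cam('wrist',s);im=cv2.imread('pics/w1.png')
hsv=cv2.cvtColor(im,cv2.COLOR_BGR2HSV)
m=cv2.inRange(hsv,(5,90,50),(20,255,255))
n,lab,st,ce=cv2.connectedComponentsWithStats(m)
for i in range(1,n):
    if st[i,4]>2000 and ce[i][0]<420:
        q,_=cv2.findContours((lab==i).astype('uint8'),0,1);q=cv2.convexHull(np.vstack(q)).reshape(-1,2)
        w=at(c,q,.013).astype(np.float32);print(st[i],ce[i],'circle',cv2.minEnclosingCircle(w*1000),'rect',cv2.minAreaRect(w*1000))
r=at(c,[[360,213]],.013)[0]; sc=at(c,[[209,106],[279,101],[284,172],[217,176]],.013)
print(r,sc.mean(0));
e=np.roll(sc,-1,0)-sc;print('sides',np.linalg.norm(e,axis=1),'ang',np.degrees(np.arctan2(e[:,1],e[:,0])))
plan(r[0],r[1],.12,s and -2.68)
E
```

```text
[ 210  102   73   73 4638] [246.49008193 137.80163864] circle ((500.20220947265625, -306.80413818359375), 40.954345703125) rect ((500.3270568847656, -306.95343017578125), (58.57583236694336, 59.10459518432617), 28.85175895690918)
[ 324  178   72   70 3799] [359.48539089 212.47802053] circle ((515.0527954101562, -189.73983764648438), 32.2865104675293) rect ((515.1001586914062, -189.5482635498047), (63.51830291748047, 63.88508987426758), 26.512380599975586)
[ 0.51465443 -0.18931411] [ 0.50052523 -0.30628561]
sides [0.05957994 0.05962019 0.05937606 0.05946026] ang [ 119.73006903   29.13763156  -60.42256239 -150.6672978 ]
shift cm [-0.61  3.21 11.11] turn [ 0.    -0.    -0.002] yaw now -2.682 t 2.65
```

Request:
step_arm:
  steps: "60 -0.6 3.2 1 0 0 0;60 0 0 5 0 0 0;60 0 0 5 0 0 0;60 0 0 5 0 0 0;60 0 0 3 0 0 0;60 0 0 2.2 0 0 0;60 0 0 0 0 0 0;0 0 0 0 0 0 0;0 0 0 0 0 0 0;0 0 0 0 0 0 0"
  squeeze: 40

```text
time_s: 3.9
tcp_pos: [0.5156, -0.1897, 0.0205]
tcp_rot: [-0.23, 0.973, -0.0, 0.001]
ft_force: [-1.3, 1.2, 7.4]
grip_width: 0.0169
finger_force: 39.0
```

Request:
step_arm:
  steps: "0 0 0 0 0 0 0;0 0 0 0 0 0 0"

```text
time_s: 4.15
tcp_pos: [0.5156, -0.1897, 0.0205]
tcp_rot: [-0.23, 0.973, -0.0, 0.001]
ft_force: [-1.6, 1.1, 7.6]
grip_width: 0.017
finger_force: 39.1
```

Request:
step_arm:
  steps: "0 0 0 -2 0 0 0;0 0 0 -4 0 0 0;0 0 0 -5 0 0 0;0 0 0 -5 0 0 0;0 0 0 -5 0 0 0;0 0 0 0 0 0 0"

```text
time_s: 4.9
tcp_pos: [0.517, -0.1903, 0.2339]
tcp_rot: [-0.23, 0.973, -0.002, 0.004]
ft_force: [-0.1, 0.2, -1.6]
grip_width: 0.0166
finger_force: 39.1
```

```bash
python3 - <<'E'
from h import *
s=arm.sense();print(s['tcp_pos'],s['ft_force'],s['grip_width'])
plan(.53,.259,.235,-2.68)
E
```

```text
[ 0.51695559 -0.19031404  0.23385253] [-0.11027565  0.19956188 -1.63812535] 0.016561038665159098
shift cm [-21.26  39.6   -0.18] turn [-0.005  0.007  0.002] yaw now -2.678 t 4.9
```

Request:
step_arm:
  steps: "0 -2.6 5 0 0 0 0;0 -2.6 5 0 0 0 0;0 -2.6 5 0 0 0 0;0 -2.6 5 0 0 0 0;0 -2.6 5 0 0 0 0;0 -2.6 5 0 0 0 0;0 -2.6 5 0 0 0 0;0 -2.8 4.6 -0.2 -0.005 0.007 0;0 0 0 0 0 0 0;0 0 0 0 0 0 0"

```text
time_s: 6.15
tcp_pos: [0.5249, 0.2578, 0.2305]
tcp_rot: [-0.23, 0.973, 0.001, -0.005]
ft_force: [0.2, -0.3, 0.8]
grip_width: 0.0161
finger_force: 39.2
```

```bash
python3 - <<'E'
from h import *
s=arm.sense();im=arm.grab_frame('wrist');cv2.imwrite('pics/w2.png',im)
import pickle;pickle.dump(s,open('w2.pkl','wb'))
print(s['time_s'],s['tcp_pos'],s['tcp_rot'],yawof(s['tcp_rot']),s['ft_force'])
c=cam('wrist',s);print(proj(c,[[.4586,.2231,.089],[.4999,.1254,.089]]))
E
```

```text
6.15 [0.52493574 0.25779004 0.23047882] [-0.22989015  0.97320505  0.0010975  -0.00460866] -2.677639729163678 [ 0.15086377 -0.28026061  0.83769302]
[[321.47517015 121.72715171]
 [164.2783744  113.17876208]]
```

View pics/w2.png

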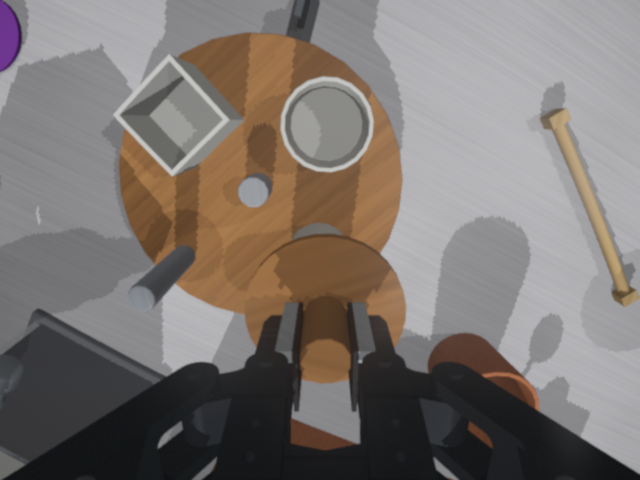

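Wrist view, round lid held: round jar rim centred at about (327,124), square rim corners (172,56), (229,117), (173,175) and (115,115), and the held plate spans x 246–406 and y 233–383.

```bash
python3 - <<'E'
from h import *
import pickle
s=pickle.load(open('w2.pkl','rb'));c=cam('wrist',s)
th=np.linspace(0,6.28,40)
j=at(c,[[327,124],[172,116],[254,191],[142,293]],[.089,.089,.064,.129]);print('rnd,sq,hub,handle wrist:',j.round(4))
rim=at(c,[[281,124],[373,124],[327,76],[327,172]],.089);print(rim.round(4),np.linalg.norm(rim[0]-rim[1]),np.linalg.norm(rim[2]-rim[3]))
M=R.from_quat(s['tcp_rot']).as_matrix()
for dz in(.0075,.005):
    P=s['tcp_pos']+M@np.array([0,0,dz])
    ring=P+np.c_[.033*np.cos(th),.033*np.sin(th),0*th]
    q=proj(c,ring);print(dz,q.min(0),q.max(0),P)
sq=at(c,[[172,56],[229,117],[173,175],[115,115]],.089);e=np.roll(sq,-1,0)-sq;print(np.linalg.norm(e,axis=1),np.degrees(np.arctan2(e[:,1],e[:,0])))
E
```

```text
rnd,sq,hub,handle wrist: [[0.4583 0.2271]
 [0.4993 0.1309]
 [0.527  0.1998]
 [0.6069 0.1653]]
[[0.472  0.1995]
 [0.4444 0.2546]
 [0.4309 0.2133]
 [0.4869 0.2415]] 0.061637298577877045 0.06269953997824018
0.0075 [242.61864728 235.77685932] [405.5002074  383.20353747] [0.52486468 0.25779017 0.22297916]
0.005 [241.44051783 237.62387074] [406.65848161 386.78422276] [0.52488837 0.25779012 0.22547905]
[0.05334302 0.05674685 0.05555623 0.05638374] [  68.65397823  -20.77813014 -111.74252152  156.97762465]
```

The wrist and top cameras disagree by about 4 mm in y. I'll look again with the tool half-turned to cancel the camera bias.

Request:
step_arm:
  steps: "0 5.2 0 0 0 0 0.185;0 5.1 1 0 0 0 0.185;0 4.8 1.8 0 0 0 0.185;0 0 0 0 0 0 0.185;0 0 0 0 0 0 0.185;0 0 0 0 0 0 0.185;0 0 0 0 0 0 0.185;0 0 0 0 0 0 0.185;0 0 0 0 0 0 0.185;0 0 0 0 0 0 0.185"

```text
time_s: 7.45
tcp_pos: [0.3791, 0.2424, 0.2326]
tcp_rot: [0.64, 0.768, -0.002, -0.004]
ft_force: [0.2, -0.1, -1.5]
grip_width: 0.0166
finger_force: 39.1
```

Request:
step_arm:
  steps: "0 0 0 0 0 0 0.185;0 0 0 0 0 0 0.185;0 0 0 0 0 0 0.185;0 0 0 0 0 0 0.185;0 0 0 0 0 0 0.185;0 0 0 0 0 0 0.185;0 0 0 0 0 0 0.185;0 0 0 0 0 0 0;0 0 0 0 0 0 0"

```text
time_s: 8.57
tcp_pos: [0.3789, 0.2433, 0.2326]
tcp_rot: [0.973, 0.232, -0.004, -0.002]
ft_force: [-0.5, 0.3, -1.7]
grip_width: 0.0167
finger_force: 39.1
```

```bash
python3 - <<'E'
from h import *
s=arm.sense();im=arm.grab_frame('wrist');cv2.imwrite('pics/w3.png',im)
import pickle;pickle.dump(s,open('w3.pkl','wb'))
print(s['time_s'],s['tcp_pos'],s['tcp_rot'],yawof(s['tcp_rot']))
c=cam('wrist',s);print(proj(c,[[.4586,.2231,.089],[.4999,.1254,.089],[.528,.195,.064]]))
plan(.387,.187,.23,.46)
E
```

```text
8.575 [0.37893159 0.24332621 0.23258601] [ 0.97269789  0.23203482 -0.003955   -0.00173563] 0.4683605472766533
[[405.78518323 139.34258638]
 [554.02372404 152.77450149]
 [480.63802641  68.66419561]]
shift cm [-1.82  5.41  0.24] turn [-0.005  0.007  0.008] yaw now 0.468 t 8.625
```

View pics/w3.png

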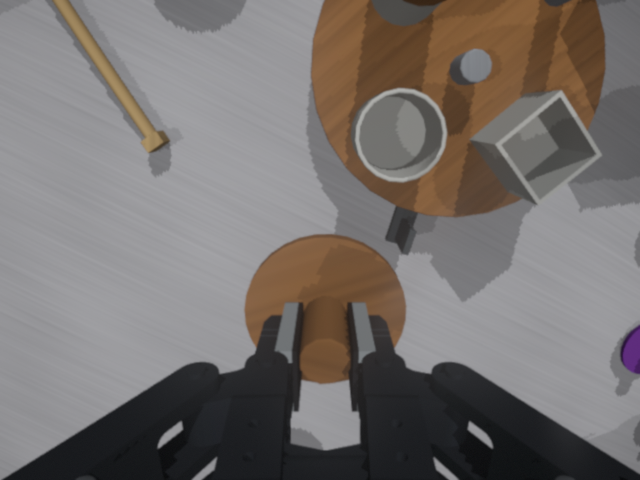

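Half-turned view: round rim centred at (401,135.5), square rim corners (561,91), (602,155), (538,203) and (496,148), hub (476,65). The image offset flips with the tool, so the wrist camera's world reading is the true one.

```bash
python3 - <<'E'
from h import *
import pickle
s=pickle.load(open('w3.pkl','rb'));c=cam('wrist',s)
sc=np.array([[561,91],[602,155],[538,203],[496,148]])
sq=at(c,sc,.089);e=np.roll(sq,-1,0)-sq;print(np.linalg.norm(e,axis=1),np.degrees(np.arctan2(e[:,1],e[:,0])),sq.mean(0))
print(at(c,[[401,135.5],[476,65]],[.089,.064]))
plan(.4582,.2265,.16,.468)
E
```

```text
[0.0564822  0.05609267 0.05264659 0.05736292] [-111.44075427  156.19555316   69.97130919  -19.90417831] [0.50005807 0.12917682]
[[0.45932238 0.2272672 ]
 [0.52851278 0.19929688]]
shift cm [6.36 5.13 7.19] turn [-0.005  0.007 -0.   ] yaw now 0.468 t 8.625
```

Request:
step_arm:
  steps: "0 3.2 2.5 0 -0.005 0.007 0;0 3.2 2.5 0 0 0 0;0 0 0 4 0 0 0;0 0 0 3.5 0 0 0;0 0 0 0 0 0 0;0 0 0 0 0 0 0"

```text
time_s: 9.38
tcp_pos: [0.4591, 0.2283, 0.1584]
tcp_rot: [0.973, 0.231, 0.001, -0.0]
ft_force: [-0.1, 0.7, -1.2]
grip_width: 0.0162
finger_force: 39.2
```

```bash
python3 - <<'E'
from h import *
print(arm.sense()['ft_force'],arm.sense()['tcp_pos']);plan(.4588,.2271,.1015,.468)
E
```

```text
[-0.07049529  0.726524   -1.24856698] [0.45914424 0.2282589  0.15835264]
shift cm [-0.09  0.09  5.69] turn [-0.    -0.001 -0.002] yaw now 0.466 t 9.375
```

Request:
step_arm:
  steps: "0 -0.1 0.1 2 0 0 0;0 0 0 1.5 0 0 0;0 0 0 0.7 0 0 0;0 0 0 0.5 0 0 0;0 0 0 0 0 0 0"

```text
time_s: 10.0
tcp_pos: [0.4581, 0.2269, 0.1103]
tcp_rot: [0.973, 0.231, 0.0, -0.0]
ft_force: [0.7, 0.0, -0.7]
grip_width: 0.0169
finger_force: 39.1
```

Request:
step_arm:
  steps: "0 0 0 0.4 0 0 0;0 0 0 0.3 0 0 0;0 0 0 0 0 0 0"

```text
time_s: 10.38
tcp_pos: [0.4579, 0.2267, 0.103]
tcp_rot: [0.973, 0.231, -0.0, 0.0]
ft_force: [-0.3, 0.1, -0.6]
grip_width: 0.0164
finger_force: 39.1
```

Request:
step_arm:
  steps: "0 0 0 0.3 0 0 0;0 0 0 0 0 0 0"

```text
time_s: 10.62
tcp_pos: [0.4586, 0.2276, 0.1014]
tcp_rot: [0.973, 0.231, 0.001, -0.001]
ft_force: [-4.8, 0.8, 16.2]
grip_width: 0.0169
finger_force: 40.8
```

Request:
step_arm:
  steps: "0 0 0 0.2 0 0 0;0 0 0 0 0 0 0"

```text
time_s: 10.88
tcp_pos: [0.4596, 0.2286, 0.1008]
tcp_rot: [0.973, 0.231, 0.002, -0.002]
ft_force: [-7.8, 2.4, 30.6]
grip_width: 0.0167
finger_force: 43.0
```

Request:
step_arm:
  steps: "15 0 0 -0.4 0 0 0;40 0 0 0 0 0 0;45 0 0 0 0 0 0;45 0 0 -3 0 0 0;45 0 0 -5 0 0 0;45 0 0 -4 0 0 0;45 0 0 0 0 0 0"

```text
time_s: 11.75
tcp_pos: [0.4596, 0.2275, 0.2247]
tcp_rot: [0.973, 0.231, 0.002, -0.001]
ft_force: [-0.1, 0.8, -0.7]
grip_width: 0.0383
finger_force: 0.0
```

```bash
python3 - <<'E'
from h import *
s=arm.sense();im=arm.grab_frame('wrist');cv2.imwrite('pics/w4.png',im)
print(s['tcp_pos'],s['ft_force'],s['grip_width'],s['joints'])
c=cam('wrist',s);th=np.linspace(0,6.28,60)
for z in(.094,.102):
    q=proj(c,np.c_[.4588+.033*np.cos(th),.2271+.033*np.sin(th),0*th+z]);print(z,q.min(0),q.max(0))
plan(.5004-.08*np.cos(.5),-.3065-.08*np.sin(.5),.22,.505)
E
```

```text
[0.45956551 0.22747041 0.22469534] [-0.12727584  0.82895622 -0.70355036] 0.0383002905449754 [-0.96529806  0.26566932  0.50484132  1.88696549 -0.15057475  1.02087475
 -1.50235015]
0.094 [277.71267824 187.96383238] [373.01801694 279.68490926]
0.102 [276.40080696 189.9594205 ] [374.34065932 283.99715036]
shift cm [-28.22  49.84   0.2 ] turn [-0.001 -0.002 -0.039] yaw now 0.466 t 11.8
```

View pics/w4.png

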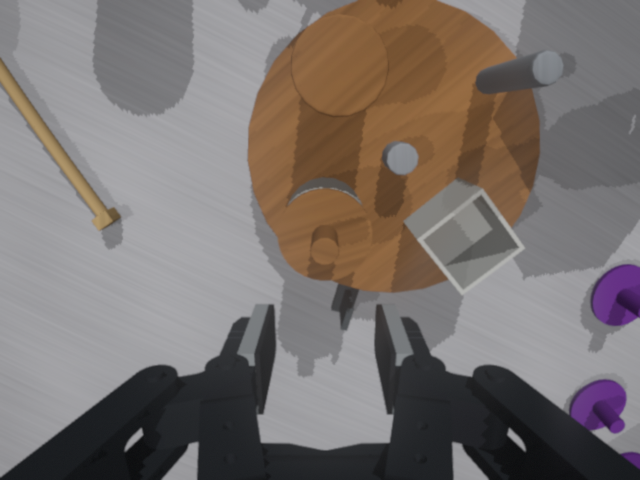

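Round lid seated and level, with the plate at about x 280–370, y 190–281 and the knob in its middle. Next, the square lid.

Request:
step_arm:
  steps: "45 -2.03 4.95 0 0 0 0;45 -2.03 4.95 0 0 0 0;45 -2.03 4.95 0 0 0 0;45 -2.03 4.95 0 0 0 0;55 -2.03 4.95 0 0 0 0;55 -2.03 4.95 0 0 0 0;55 -2.03 4.95 0 0 0 0;55 -2.03 4.95 0 0 0 0;55 -2.03 4.95 0 0 0 0;55 -2.03 4.95 0 0 0 -0.039"

```text
time_s: 13.05
tcp_pos: [0.4982, -0.3078, 0.2202]
tcp_rot: [0.968, 0.25, -0.001, -0.001]
ft_force: [0.6, 0.4, -0.3]
grip_width: 0.0472
finger_force: 0.0
```

Request:
step_arm:
  steps: "55 0 0 5 0 0 0;55 0 0 5 0 0 0;55 0 0 0 0 0 0;55 0 0 0 0 0 0"

```text
time_s: 13.55
tcp_pos: [0.4989, -0.3071, 0.1229]
tcp_rot: [0.968, 0.249, -0.0, 0.0]
ft_force: [-0.1, -1.2, 1.2]
grip_width: 0.0471
finger_force: 0.0
```

```bash
python3 - <<'E'
from h import *
s=arm.sense();print(s['tcp_pos'],s['joints']);plan(.5004,-.3065,.021,.505)
E
```

```text
[ 0.49894709 -0.30707186  0.12294772] [ 0.03252436  0.53753857  0.6210927   1.83303138 -0.39104289  0.89560606
 -0.23079388]
shift cm [ 0.16  0.02 10.19] turn [ 0.     0.    -0.001] yaw now 0.504 t 13.55
```

Request:
step_arm:
  steps: "55 0.1 0 5 0 0 0;55 0 0 3.2 0 0 0;55 0 0 2 0 0 0;55 0 0 0 0 0 0;0 0 0 0 0 0 0;0 0 0 0 0 0 0;0 0 0 0 0 0 0;0 0 0 0 0 0 0"

```text
time_s: 14.55
tcp_pos: [0.5007, -0.3068, 0.0217]
tcp_rot: [0.968, 0.25, 0.001, 0.001]
ft_force: [-0.5, -0.1, 8.0]
grip_width: 0.0176
finger_force: 43.1
```

Request:
step_arm:
  steps: "0 0 0 -2 0 0 0;0 0 0 -4 0 0 0;0 0 0 -5 0 0 0;0 0 0 -5 0 0 0;0 0 0 -5 0 0 0;0 1.85 -4.16 0 0 0 0;0 1.85 -4.16 0 0 0 0;0 1.85 -4.16 0 0 0 0;0 1.85 -4.16 0 0 0 0;0 1.85 -4.16 0 0 0 0"

```text
time_s: 15.8
tcp_pos: [0.4796, -0.0783, 0.2315]
tcp_rot: [0.968, 0.249, 0.001, -0.0]
ft_force: [0.6, 0.9, -0.6]
grip_width: 0.0174
finger_force: 42.0
```

Request:
step_arm:
  steps: "0 1.85 -4.16 0 0 0 0;0 1.85 -4.16 0 0 0 0;0 1.85 -4.16 0 0 0 0;0 0 0 0 0 0 -0.171;0 0 0 0 0 0 -0.171;0 0 0 0 0 0 -0.171;0 0 0 0 0 0 -0.171;0 0 0 0 0 0 0;0 0 0 0 0 0 0"

```text
time_s: 16.92
tcp_pos: [0.4684, 0.0564, 0.2308]
tcp_rot: [0.83, 0.558, 0.0, 0.0]
ft_force: [0.1, 0.7, -1.4]
grip_width: 0.0172
finger_force: 42.0
```

```bash
python3 - <<'E'
from h import *
s=arm.sense();im=arm.grab_frame('wrist');cv2.imwrite('pics/w5.png',im)
import pickle;pickle.dump(s,open('w5.pkl','wb'))
print(s['time_s'],s['tcp_pos'],s['tcp_rot'],yawof(s['tcp_rot']),s['grip_width'])
c=cam('wrist',s);M=R.from_quat(s['tcp_rot']).as_matrix()
a=-.384;Q=lambda h,z,cx:[[cx[0]+h*(u*np.cos(a)-v*np.sin(a)),cx[1]+h*(u*np.sin(a)+v*np.cos(a)),z] for u,v in((-1,-1),(1,-1),(1,1),(-1,1))]
print('jar pred',proj(c,Q(.0285,.089,(.4997,.130))).round(1).tolist())
P=s['tcp_pos']+M@[0,0,.0217-.013]
print('lid pred',proj(c,[P+.03*(M@[u,v,0]) for u,v in((-1,-1),(1,-1),(1,1),(-1,1))]).round(1).tolist())
plan(.4997,.130,.16,1.187)
E
```

```text
16.925 [0.46836659 0.05644981 0.23079822] [8.29776694e-01 5.58095427e-01 3.60509850e-04 4.30346456e-05] 1.184177698612197 0.01724642403940613
jar pred [[284.9, 156.7], [368.4, 156.5], [370.5, 68.2], [282.7, 68.4]]
lid pred [[255.5, 376.7], [246.9, 245.0], [402.1, 245.1], [393.5, 376.8]]
shift cm [7.98 0.14 7.06] turn [ 0.    -0.    -0.002] yaw now 1.185 t 16.975
```

View pics/w5.png

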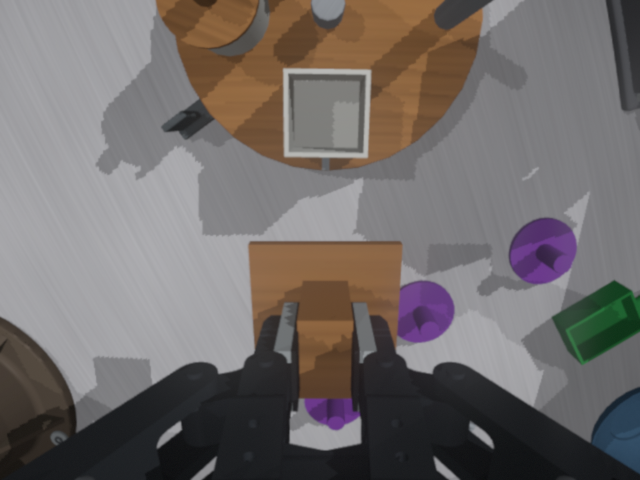

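The view matches the model: the square rim spans (283,69)–(370,157), within 1 px of prediction. The held lid is straight and about 1 mm forward.

Request:
step_arm:
  steps: "0 4 0.1 0 0 0 0;0 3.9 0 0 0 0 0;0 0 0 4 0 0 0;0 0 0 3 0 0 0;0 0 0 0 0 0 0;0 0 0 0 0 0 0"

```text
time_s: 17.73
tcp_pos: [0.4995, 0.1296, 0.1613]
tcp_rot: [0.829, 0.559, 0.001, 0.0]
ft_force: [0.1, 0.5, -0.8]
grip_width: 0.0174
finger_force: 42.0
```

```bash
python3 - <<'E'
from h import *
s=arm.sense();print(s['tcp_pos'],s['ft_force']);plan(.4997-.001*np.cos(1.187),.130-.001*np.sin(1.187),.1027,1.187)
E
```

```text
[0.4994631  0.12959704 0.16133033] [ 0.11460177  0.53107567 -0.80118397]
shift cm [-0.06  0.    5.86] turn [ 0.001 -0.001  0.   ] yaw now 1.187 t 17.725
```

Request:
step_arm:
  steps: "0 0 0 2 0 0 0;0 0 0 1.5 0 0 0;0 0 0 0.8 0 0 0;0 0 0 0.5 0 0 0;0 0 0 0 0 0 0"

```text
time_s: 18.35
tcp_pos: [0.4988, 0.1296, 0.1122]
tcp_rot: [0.829, 0.56, -0.0, -0.0]
ft_force: [0.3, 0.4, -0.3]
grip_width: 0.0175
finger_force: 42.0
```

Request:
step_arm:
  steps: "0 0 0 0.4 0 0 0;0 0 0 0.4 0 0 0;0 0 0 0.3 0 0 0;0 0 0 0 0 0 0"

```text
time_s: 18.85
tcp_pos: [0.4995, 0.1294, 0.1026]
tcp_rot: [0.829, 0.56, 0.001, 0.0]
ft_force: [-3.7, -3.0, 19.3]
grip_width: 0.0174
finger_force: 44.8
```

Request:
step_arm:
  steps: "0 0 0 0.2 0 0 0;0 0 0 0 0 0 0"

```text
time_s: 19.1
tcp_pos: [0.5003, 0.1292, 0.1024]
tcp_rot: [0.829, 0.56, 0.002, 0.0]
ft_force: [-10.3, -5.6, 43.3]
grip_width: 0.0172
finger_force: 49.0
```

Request:
step_arm:
  steps: "15 0 0 -0.6 0 0 0;40 0 0 0 0 0 0;45 0 0 0 0 0 0;45 0 0 -3 0 0 0;45 0 0 -5 0 0 0;45 0 0 -4 0 0 0;55 3.8 4.5 0 0 0 -0.175;55 3 5 0 0 0 -0.175;55 0 0 0 0 0 -0.175;55 0 0 0 0 0 -0.175"

```text
time_s: 20.35
tcp_pos: [0.61, 0.1672, 0.2236]
tcp_rot: [0.584, 0.812, -0.001, -0.0]
ft_force: [-0.1, -0.0, -0.3]
grip_width: 0.0469
finger_force: 0.0
```

Request:
step_arm:
  steps: "55 0 0 0 0 0 -0.175;55 0 0 0 0 0 -0.175;55 0 0 0 0 0 -0.175;55 0 0 0 0 0 -0.175;55 0 0 0 0 0 -0.17;55 0 0 0 0 0 0;55 0 0 0 0 0 0"

```text
time_s: 21.22
tcp_pos: [0.6097, 0.1671, 0.2248]
tcp_rot: [0.192, 0.981, -0.0, -0.0]
ft_force: [-0.0, -0.0, -1.0]
grip_width: 0.0468
finger_force: 0.0
```

```bash
python3 - <<'E'
from h import *
s=arm.sense();im=arm.grab_frame('wrist');cv2.imwrite('pics/w6.png',im)
import pickle;pickle.dump(s,open('w6.pkl','wb'))
print(s['time_s'],s['tcp_pos'],yawof(s['tcp_rot']),s['joints'])
c=cam('wrist',s);print(proj(c,[[.6112,.1658,.129],[.4997,.130,.128],[.4588,.2271,.128],[.5278,.1995,.064]]))
plan(.6112,.1658,.075,2.757)
E
```

```text
21.225 [0.60970546 0.16709663 0.22477262] 2.7546102437246995 [-0.42442869  0.45088915  0.10687599  1.56778063 -0.05165548  1.1262846
  0.87790652]
[[323.01741058 251.34318255]
 [188.57255763  98.39524054]
 [321.29515994 -49.65860797]
 [323.01011346 101.04868361]]
shift cm [-0.19 -0.07 14.99] turn [-0.    -0.    -0.002] yaw now 2.755 t 21.275
```

View pics/w6.png

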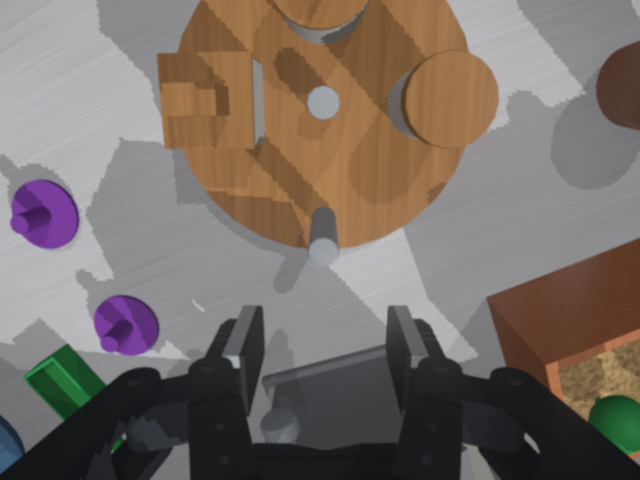

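Handle top at (323,252) and hub at (323,102), exactly as predicted. The square lid is flat on its jar. The birdhouse roof is close at the bottom of the image, so I'll check that clearance.

```bash
python3 - <<'E'
from h import *
import pickle
s=pickle.load(open('w6.pkl','rb'));c=cam('wrist',s);t=cam('top')
for z in(.12,.15,.18,.21,.24):print(z,at(c,[[265,385],[385,350]],z).round(3).tolist(),at(t,[[240,138],[322,137],[250,160],[320,162]],z).round(3).tolist())
E
```

```text
0.12 [[0.692, 0.088], [0.697, 0.177]] [[0.775, 0.202], [0.773, 0.024], [0.724, 0.18], [0.715, 0.03]]
0.15 [[0.673, 0.101], [0.677, 0.179]] [[0.762, 0.198], [0.76, 0.025], [0.712, 0.176], [0.704, 0.03]]
0.18 [[0.655, 0.114], [0.658, 0.182]] [[0.749, 0.194], [0.747, 0.025], [0.7, 0.173], [0.692, 0.031]]
0.21 [[0.636, 0.128], [0.639, 0.184]] [[0.736, 0.19], [0.734, 0.026], [0.688, 0.17], [0.68, 0.031]]
0.24 [[0.618, 0.141], [0.62, 0.187]] [[0.723, 0.186], [0.721, 0.026], [0.676, 0.166], [0.669, 0.031]]
```

Request:
step_arm:
  steps: "55 -0.2 -0.1 4 0 0 0;55 0 0 4 0 0 0;55 0 0 4 0 0 0;55 0 0 3 0 0 0;55 0 0 0 0 0 0;0 0 0 0 0 0 0;0 0 0 0 0 0 0;0 0 0 0 0 0 0"
  squeeze: 60

```text
time_s: 22.28
tcp_pos: [0.6124, 0.1658, 0.077]
tcp_rot: [0.19, 0.982, 0.001, 0.001]
ft_force: [-0.3, 0.6, 7.1]
grip_width: 0.0185
finger_force: 58.9
```

```bash
python3 - <<'E'
from h import *
s=arm.sense();print(s['tcp_pos'],s['ft_force'],s['grip_width'],s['finger_force'])
H=np.array([.5278,.1995]);d=s['tcp_pos'][:2]-H;print(np.hypot(*d),np.arctan2(d[1],d[0]),yawof(s['tcp_rot']))
E
```

```text
[0.61242179 0.16583552 0.07703382] [-0.3144321   0.61951159  7.12576796] 0.018524517632415232 58.94567370414734
0.09107219617662173 -0.37862809604072917 2.7582526710148154
```

Request:
step_arm:
  steps: "0 0.04 -0.87 0 0 0 0.097;0 0.04 -0.87 0 0 0 0.097;0 0.04 -0.87 0 0 0 0.097;0 0.04 -0.87 0 0 0 0.097;0 0 0 0 0 0 0"

```text
time_s: 22.9
tcp_pos: [0.5936, 0.1364, 0.077]
tcp_rot: [0.377, 0.926, 0.001, 0.001]
ft_force: [1.4, 0.3, 5.0]
grip_width: 0.0183
finger_force: 59.1
```

Request:
step_arm:
  steps: "0 0.04 -0.87 0 0 0 0.097;0 0.04 -0.87 0 0 0 0.097;0 0.04 -0.87 0 0 0 0.097;0 0.04 -0.87 0 0 0 0.097;0 0.04 -0.87 0 0 0 0.097;0 0 0 0 0 0 0;0 0 0 0 0 0 0"

```text
time_s: 23.78
tcp_pos: [0.5577, 0.1134, 0.077]
tcp_rot: [0.588, 0.809, 0.001, 0.001]
ft_force: [1.6, -0.9, 6.9]
grip_width: 0.0187
finger_force: 59.6
```

```bash
python3 - <<'E'
from h import *
s=arm.sense();im=arm.grab_frame('wrist');t=arm.grab_frame('top');cv2.imwrite('pics/t2.png',t)
H=np.array([.5278,.1995]);d=s['tcp_pos'][:2]-H;print(np.hypot(*d),np.arctan2(d[1],d[0]),yawof(s['tcp_rot']),s['ft_force'],s['grip_width'])
a=cv2.resize(t[195:335,185:318],None,fx=3,fy=3,interpolation=cv2.INTER_CUBIC)
b=cv2.resize(im[0:336,:],(400,210));b=cv2.resize(im,(400,300))
o=np.zeros((420,799,3),np.uint8);o[:,:399]=a;o[:300,399:]=b;cv2.imwrite('pics/c6.png',o)
cv2.imwrite('pics/w7.png',im)
E
```

```text
0.09112023971912626 -1.2362222921631534 1.8852913633086033 [ 1.56509384 -0.88722508  6.89643634] 0.018740891919398057
```

View pics/c6.png

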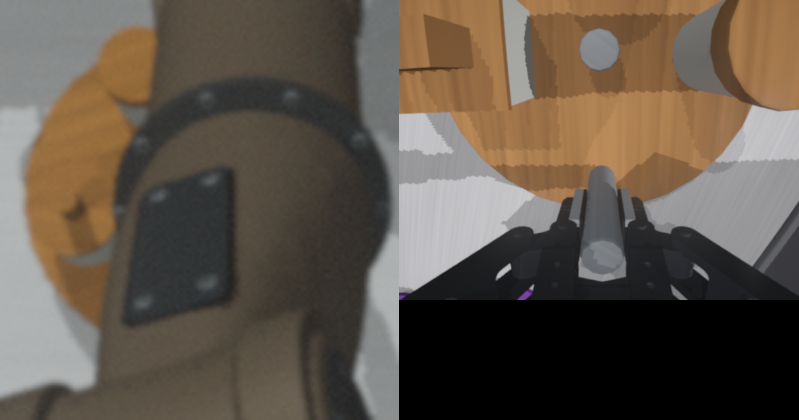

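Top view is blocked by the arm. The wrist view shows the post in the grip and both jars' lids at the picture edges. I'll fit the fin's bearing by code from the earlier wrist pictures.

```bash
python3 - <<'E'
from h import *
import pickle
from scipy.optimize import minimize
def run(name,c,H):
    im=cv2.imread(f'pics/{name}.png');g=im.max(2).astype(int)
    p=proj(c,[[H[0]+.135*np.cos(-2.926),H[1]+.135*np.sin(-2.926),.03]])[0]
    m=(g<88).astype('uint8');x,y=p.astype(int);w=np.zeros_like(m)
    r=45 if name!='top1' else 22
    w[max(0,y-r):y+r,max(0,x-r):x+r]=1;m&=w
    n,lab,st,ce=cv2.connectedComponentsWithStats(m)
    i=1+np.argmax([st[k,4]-10*np.hypot(*(ce[k]-p)) for k in range(1,n)]);m=(lab==i)
    def mask(v):
        a,r0,l=v;u=np.array([np.cos(a),np.sin(a)]);q=np.array([-u[1],u[0]])
        P=[[*(H+(r0+d)*u+t*q),z] for d in(0,l) for t in(-.003,.003) for z in(.012,.049)]
        h=cv2.convexHull((proj(c,P)*16).round().astype(np.int32));o=np.zeros(m.shape,np.uint8);cv2.fillConvexPoly(o,h,1,shift=4);return o>0
    f=lambda v:-(mask(v)&m).sum()/(mask(v)|m).sum()
    b=min(((f((a,r0,.022)),a,r0) for a in np.arange(-3.02,-2.84,.005) for r0 in np.arange(.118,.134,.002)))
    print(name,p,st[i].tolist(),ce[i],b)
H=np.array([.5278,.1995])
run('top1',cam('top'),np.array([.52807,.1949]))
for n in('w2','w3','w5'):run(n,cam('wrist',pickle.load(open(n+'.pkl','rb'))),H)
E
```

```text
top1 [260.03490087 317.59285961] [254, 310, 12, 19, 158] [259.78481013 319.11392405] (np.float64(-0.4177215189873418), np.float64(-2.930000000000002), np.float64(0.13))
w2 [297.07224417  16.82904586] [287, 0, 32, 42, 878] [302.77904328  20.08769932] (np.float64(-0.5777027027027027), np.float64(-2.980000000000001), np.float64(0.122))
w3 [408.95058407 228.96021016] [385, 206, 33, 48, 982] [401.80040733 228.25560081] (np.float64(-0.5609756097560976), np.float64(-2.975000000000001), np.float64(0.122))
w5 [188.86348417 117.16006019] [163, 99, 51, 40, 1006] [189.56361829 120.1888668 ] (np.float64(-0.5695825049701789), np.float64(-2.920000000000002), np.float64(0.124))
```

```bash
python3 - <<'E'
from h import *
for n,(y0,y1,x0,x1) in {'w3':(202,258,380,424),'w5':(94,144,158,218),'top1':(306,332,250,270)}.items():
    g=cv2.imread(f'pics/{n}.png').max(2);st=1 if n=='top1' else 2;print(n,y0,x0)
    for r in g[y0:y1:st,x0:x1:st]:print(''.join(chr(97+min(25,int(v)//8)) for v in r))
E
```

```text
w3 202 380
ppppommmnnnmmmmmnnpqqq
pppppponmmmmmmmmnoqqqq
pppppppojklmmmnmnpqqqr
pppppppnghijklmmmoqqrq
pppppppkhhhhhhijloqqqq
ppppppoihhhhhhhhhiknop
ppppppnhhhhhhhhhhhimmm
ppppppkhhhhhhhhhhhjmnm
pppppoihhhhgggggghlmnn
pppppnhhhhhgffgghimmmn
ppppplhhhhgfgfgghjmnnm
ppppoihhihggfgghhmnmnn
ppppnhhhhhggggghimnnnn
ppopkhhhhgggggghimnnnn
pppoihihhggggggjjjmnnn
pppnhhhihggggggjkklnnn
ppokhhhigggggghjkkooop
ppoihiihggggggjjklpppp
ppnhhhihggggghjkknpppp
oookjiihgggggikkkopppp
ooooonljhggggjkkmppppp
oopoooponhgghjkknppppp
ppoppooppkggikkkoppppp
pppppppponhhjjkmpppppp
pppppppppokhjkknpppppp
opppppppppojkkmrrpqrpp
npppppppppqponpttsttss
nnoppppppqtttttttttttt
w5 94 158
pqqqqqqqqqqqqqqqqqqpnonoorssss
pqqqqqqqqqqqqqqqqqqqonooprssss
ppqqqqqqqqqqqqqqqqqqomprssssss
ppqqqqqqqqqqqqqqqqqojjqsssssss
pppqqqqqqqqqqqqqqqniiinsssssss
qppqqqqqqqqqqqqqpkiiiijpssssss
pppqqqqqqqqqqqqojiiiiiikqrrrrr
qqppqqqqqqqqqpniiiiiiihimrrrrr
qqppqqqqqqppmkhhhhhhhhhiiorrrr
qqqppqqqqqojhfeeeffffhhhhkqrrr
qqqppqqqpmkjkjgffhgfefhhhimqrr
qqqqpqqpmkkkkjgffgffefgghiimrs
qqqqppolkkkkifeeeeeefgggghhhmr
qqqqpmlkkkjifeeeeeefgggggggjnp
q
[... 198 characters left out ...]
jihghlnoooooooooo
qqqqqqqqqqqqmkjhimoooooooooooo
qqqqqqqqqqqqpljlnooooppooooooo
qqqqqqqqqqqqqqpqpoopqqqpoooooo
qqqqqqqqqqqqqqqqqpqqqqqqqppooo
top1 306 250
nnnnoqrrrrrqqrrrqqoo
nnnnopqrrrqqqqqpoonn
nnnnnpqrqqqppponnnoo
nnnnnoppppoonmmnoopo
mmnmmmnnnmlkklmnppoo
mmmmlkkjjjiijlnoooon
nnnmkiihhhhijlnnonnn
ooonkihihhhijkmnnnnn
pppoljhihhiiikmnnnnn
qqpomjiiihhhijlnnnnn
qpppnkijjhhhhjlmnnnn
qqqpnkjjjihhhilmnnnn
qqqpoljjjihggikmnnnn
qqqpoljjjjhhhhkmnnnn
qqqpomkjjihghijmnnnn
qqqqpnkjjjhgghjlnnoo
qqqqpoljjjighhjlmnop
pqqppoljjjihhhikmnop
qqpppoljjjihghikmnop
pqqppomjiiihghikmnop
ppppppnkihhghijkmnop
ppqqppnkihhhiiklnopp
ppppppoljjjjklmnopqq
ppqqqponllmmnnoppqqq
qpqqqpponooppppqqqrs
pppppqpppppppppqqrst
```

```bash
python3 - <<'E'
from h import *
import pickle
H=np.array([.5278,.1995])
for n,pts,h in(('w3',[[412.5,232],[409.5,240],[406.5,248],[405,252]],H),('w5',[[177.5,118],[174.8,120],[171.9,122],[169.5,124],[166.6,126]],H),('top1',[[257.4,317],[257.8,321],[258.2,325]],np.array([.52807,.1949]))):
    c=cam('top') if n=='top1' else cam('wrist',pickle.load(open(n+'.pkl','rb')))
    w=at(c,pts,.049)-h
    print(n,np.hypot(*w.T).round(4),np.arctan2(w[:,1],w[:,0]).round(4))
E
```

```text
w3 [0.1326 0.1398 0.1471 0.1508] [-2.937  -2.9384 -2.9395 -2.9401]
w5 [0.1376 0.1403 0.1432 0.1457 0.1485] [-2.9345 -2.935  -2.936  -2.9355 -2.9366]
top1 [0.1351 0.1437 0.1522] [-2.9553 -2.9606 -2.9652]
```

Request:
step_arm:
  steps: "0 0.02 -0.6 0 0 0 0.064;0 0.02 -0.6 0 0 0 0.064;0 0 0 0 0 0 0;0 0 0 0 0 0 0;0 0 0 0 0 0 0"

```text
time_s: 24.5
tcp_pos: [0.5464, 0.1104, 0.077]
tcp_rot: [0.638, 0.77, 0.002, 0.001]
ft_force: [1.9, -1.9, 6.9]
grip_width: 0.0188
finger_force: 59.6
```

```bash
python3 - <<'E'
from h import *
s=arm.sense();im=arm.grab_frame('wrist');cv2.imwrite('pics/w8.png',im);sc=arm.grab_frame('scene');cv2.imwrite('pics/s2.png',sc)
import pickle;pickle.dump(s,open('w8.pkl','wb'))
H=np.array([.5278,.1995]);d=s['tcp_pos'][:2]-H;print(s['time_s'],s['tcp_pos'],np.hypot(*d),np.arctan2(d[1],d[0]),yawof(s['tcp_rot']),s['ft_force'],s['grip_width'])
c=cam('wrist',s);p=proj(c,[[*H,.064]]);print('hub px',p)
# handle top and seam of square lid: post axis
th=-1.366;print('post top px pred',proj(c,[[*(H+.09*np.array([np.cos(th),np.sin(th)])),z] for z in(.034,.129)]))
ts=-2.937;u=np.array([np.cos(ts),np.sin(ts)]);q=np.array([-u[1],u[0]])
print('lid plate pred',proj(c,[[*(H+(.075+a*.03)*u+b*.03*q),.094] for a,b in((-1,-1),(-1,1))]), 'jar inner rim edge',proj(c,[[*(H+(.075-.0285)*u+b*.0285*q),.087] for b in(-1,1)]))
g=im.max(2);x,y=p[0].astype(int)
for r in im[40:190:6,130:260:4,0]:print(''.join(chr(97+min(25,int(v)//8)) for v in r))
E
```

```text
24.5 [0.5464337  0.11036895 0.07699094] 0.09105799784185627 -1.3647049729549565 1.757157583638182 [ 1.93071332 -1.89829042  6.91244211] 0.018779136269688995
hub px [[318.47092875  77.4287968 ]]
post top px pred [[323.36497137 280.38458623]
 [323.35649467 414.54418695]]
lid plate pred [[152.98965246 -37.55809027]
 [173.28556702 176.04519713]] jar inner rim edge [[157.59714084 -23.7983581 ]
 [175.7505957  168.51169662]]
jjjjkjjjjhtuuuuuuuuuojjkjkkjjjkkk
jjjjjjjjjgsuuuuuuuuurjjjjkkkjjkkk
jjjjkjjjjhruuuuuuuuusjjjjkkkjkkjk
jjjjkjjjjhouuuuuuuuutjjjijkkhiiih
jjjjkjjjjhluuuuuuuuushhhhgghhiiii
jjjjkkjjjhjuuuuuuuutkghhhgghhiiii
iijjjkjjjihuuuuuuuulkhhhgghghiiih
iijjjkjjjihuuuuuuuulkhhhhgggghiii
iiijjkkjjjhuuuuuuuukkhhhgghggghih
iiiijkjjjjhtuuuuuuukkihhgghggghgg
iiiiijjjjjhsuuuuuuulkjhhhgggggggg
iiiiijjjjjhouuuuuuulkjhhgghgghhhg
iiiiiijjjjhluuuuuuukkkhhgghhghghg
iiiiiiijjjhjuuuuuuumkkhhhghgghggg
iiiiiiijjjihuuuuuuulkkhhhgggggggg
iiiiiiijjjjhuuuuuuupkkhhhgggggggg
iiiiiiiijjjhtuuuuuuolkhhggggggggg
iiiiiiiikjjhtuuuuuutlkhhggggggghg
iiiiiiiijjjhpuuuuuuukkigggggggghg
iiiiiiiijjjhluuuuuuunkjhggggggggg
iiiiiiiijjjijuuuuuskgghgggggggggg
iiiiiiiijjjjhusjggggghghggggghggg
iiiiijjjjkjjhihgggggghhgggggggggg
jjjjijjijjjjjjjhhgggggggggggggggg
jjjjjjjijjjjjjjjjhhgggggggggggghg
```

The jar corner and lid-edge slope match the predicted aligned pose to about 0.5° (1 mm). The handle bearing is −1.365 against a target of −1.366, and the grip is holding. Handing in.

```bash
python3 -c "
from rig import arm
import numpy as np
print(np.abs(arm.sense()['joint_velocities']).max());print(arm.job_done())"
```

```text
0.001248072300508473
the job is handed in; nothing more can be done
None
```

I pressed both wooden lids home, turned the carousel about 0.98 rad clockwise and handed the job in at about 25 s with the gripper still holding the handle. By my measurements the square jar is in line with the fin to within about 1 mm; the arm hid the final top view, and the hand-in gave no verdict.

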